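# Interleave and stack a limestone slab on its skid

### The job

One limestone slab already lies on the small wooden skid. Lay the thin hardboard sheet flat on top of it, centred and lined up with it, then gently set the other limestone slab of the same size on the sheet, squarely above the first, without dropping it. The hardboard alone must part the two stones; leave the bottom slab where it is on the skid and do not disturb the tools and other stones on the bench.

Things in the scene. Friction and masses are not known exactly. Their poses are not given: they have to be found in the camera images.
- skid: Small slatted wooden skid (light wood), fixed to the bench: 210 mm along its x, 110 mm along its y, 36 mm high. Origin at the centre of its underside, z up; the bottom slab lies on top of it.
- bottom_slab: Pale limestone slab lying flat on the skid from the start, 160 mm (its x) by 56 mm (its y) by 24 mm thick, about 0.54 kg. Origin at the centre of its underside; its top is 24 mm above that.
- sheet: Separator: thin dark brown rigid hardboard sheet lying flat on the two battens, 172 mm (its x) by 62 mm (its y) by 6 mm thick, about 60 g. Origin at the centre of its underside. Can be gripped across its 62 mm width.
- rest: Two plain wooden battens fixed to the bench, each 20 mm wide, 60 mm long and 20 mm high, lying across under the sheet at 55 mm either side of its middle (90 mm clear between them), so that fingers can reach below the sheet's edges. Origin midway between them at bench level, x along the sheet.
- next_slab: The next slab: pale limestone, the same size as the bottom slab, 160 mm (its x) by 56 mm (its y) by 24 mm thick, about 0.54 kg, lying flat on the bench. Origin at the centre of its underside. Can be gripped across its 56 mm width.
- putty_knife: Bystander: putty knife lying on the bench, about 190 mm long. Origin under its middle.
- dust_brush: Bystander: brush lying on the bench, about 180 mm long. Origin under its middle.
- red_stone: Bystander: rough reddish stone, 110 x 90 x 75 mm, towards the bench's far edge. Origin at the centre of its underside.
- moulding: Bystander: short piece of stone moulding, 75 x 130 x 58 mm, towards the bench's far edge. Origin at the centre of its underside.
- tile: Bystander: square stone tile, 100 x 100 x 20 mm, towards the bench's far edge. Origin at the centre of its underside.
- mallet: Bystander: hammer lying at the right of the bench, about 260 mm long. Origin under its middle.
There are look-alikes about, which are no part of the job. Leave any blue look-alike of the next_slab alone.

How it is judged:
By the outcome, as a careful person would: the job done as asked, in the order asked, and still so for the second after the job is handed in, with the robot touching nothing.
It also fails if it takes over 72 s, if anything falls off the work surface, if the arm or the gripper's body presses on something with over 40 N, if the wrist force passes 120 N, or if a joint passes its speed limit or range.

### The arm

A 6-joint arm with a two-finger parallel gripper is mounted at the origin on the work surface. World frame = base frame: x ahead of the robot, y to its left, z up, the work surface at z = 0. Lengths are in m, angles in degrees, forces in N, time in s.
With the tool pointing down it reaches from about 0.3 to 0.75 m from the base axis. Payload 8.5 kg.
Tool frame: the origin (TCP) lies midway between the tips of the shut fingers; the grasp point (between the pads) lies 19 mm behind it (env.grasp_offset is the distance from the TCP to the grasp point, in m); z points along the fingers, y is the line along which they close (so a half turn about z gives the same grasp; the last joint's range is limited). The gripper opens to 85 mm and grips with 20 to 120 N. Pads are 22 mm wide; open, the fingers measure 114 mm over their backs; the gripper's body (76 mm by 85 mm) begins 54 mm behind the grasp point. The pads swing forward as they close: fully open they stand 13 mm farther back than shut.
Start: joints at [-85.502, 21.807, 74.336, -0, 83.858, -12.336], TCP at [0.159, -0.526, 0.231] pointing down, gripper open.
Joint ranges: [-178.18, 178.18], [-50.72, 133.34], [12.68, 142.11], [-81.47, 261.47], [9.98, 163.14], [-165.26, 165.26]. Speed limits (degrees/s): [136.94, 136.94, 180, 180, 180, 180].

### API

Orientations are given as a 3x3 rotation matrix whose columns are the frame's x, y, z axes.
In Python, from rig import env gives the robot as it stands.
- The arm moves only by the tool servo_tool, never from a script. Its argument "deltas" is text: rows parted by semicolons, each of 7 numbers parted by spaces: the opening, from 0 (shut) to 1 (fully open), then the shift along the tool's x, y, z in mm, then the turn, a rotation vector about the tool's x, y, z in rad. A call has 1 to 8 rows; each row shifts and turns the commanded pose from where the row before left it, along the tool's axes as they then stand; what a row does not reach is not made up. A row lasts 1/12 s, in which the tool goes at most 41.7 mm and 7.16 degrees, less where a joint would pass 70% of its speed; a pose out of reach is approached as far as the arm can. A call is refused whole if a number of a shift passes 41.7 or a number of a turn 0.125, either way. A call with a gripper value outside its range is refused whole. The fingers move at their own pace and stop on an object; "newtons" is the grip in N (left out, the last holds). Time passes only in rows, so rows that do not move let the fingers close. It gives the time, the measured TCP pose, the force, the opening and the grip force at its end, in the units of the state.
- env.observe(): the state, without advancing time (a new reading comes with each control period).
- env.get_image(name): name is "scene" or "side" or "wrist"; returns a dict with "img" (420x560x3 uint8, red, green, blue), "depth" (420x560 float32, m along the optical axis (not along the pixel's ray), 0 where there is no reading), "camera_matrix" (3x3 intrinsics, pixels), "world_to_cam" (4x4, takes a point from world to camera coordinates). Camera axes: x right, y down, z forward; pixel columns grow to the right and rows downward; lengths in m; the calibration is good to about 2 mm. A picture is of the moment at which its call begins.
- env.close_job(): hands the job in; it is judged then, once.
Trained networks look in a picture, given as the dict that the camera call returned (one of the last four; its "shot" number tells which), for a name from the list of things; names that differ only in an ending like _2 or _b are one class to them, and where a whole thing is asked for, a point or a joint stands for the part that bears it (a point fixed in the world has none). Each returns a list of dicts, best first, with "conf" (0 to 1); they miss things now and then, are a little off and sometimes report something else, mostly with a low value. They report only what shows in the picture. A call takes as long as a camera call. They do not tell look-alikes from the thing itself.
- env.spot_in(name, picture): "bbox" ([centre column, centre row, width, height] in pixels, round what is visible of it).
- env.spot_point(name, picture): "uv" ([column, row] in pixels: a listed point, or the origin of a listed thing).
The state is a dict: "time_s": time; "q": joint angles; "qvel": joint speeds; "joint_efforts": joint torques, N m; "position": TCP position; "tool_rot": TCP orientation; "ft_force": force on the tool from outside, world axes, zero at the start; "wrist_torque": the same for the moment, N m; "grip_width": finger opening in m; "gripper_force": force on a finger pad.
Only numpy, scipy, OpenCV 4.12 (cv2) and the standard library are available. Lean on these libraries where they do the work, as an engineer would, in place of code of your own. Each camera call takes 0.05 s, during which the arm holds its last target. There are 200 camera calls.

## Working session

There is one attempt and no reset: what is moved stays moved. The work goes in short steps, Python scripts to look and compute and a tool call to move; the robot and the scene stay as the last step left them, time stands still between calls to the robot, and variables do not carry over. Pictures are saved under pics/ and viewed, at most 10 in all, crops included, and the job is handed in when it is done.

Besides the shell and the picture viewer there is one more tool, called after ">>>" as name(argument=value, ...) on one line, values as JSON. servo_tool: Moves the arm, as the interface text tells. Its arguments: {"type":"object","properties":{"deltas":{"type":"string"},"newtons":{"type":"number"}},"required":["deltas"]}

```bash
mkdir -p pics; ls; cat > h.py <<'E'
import numpy as np, cv2
from rig import env
def cloud(p):
    K=p["camera_matrix"]; d=p["depth"]; v,u=np.mgrid[:d.shape[0],:d.shape[1]]
    c=np.stack([(u-K[0,2])*d/K[0,0],(v-K[1,2])*d/K[1,1],d],-1)
    T=p["world_to_cam"]; w=(c-T[:3,3])@T[:3,:3]
    w[d==0]=np.nan
    return w
def save(p,n): cv2.imwrite(f"pics/{n}.png",p["img"][:,:,::-1])
E
python3 - <<'E'
from h import *
o=env.observe(); print(o["time_s"],o["position"],o["tool_rot"],env.grasp_offset)
ims=[env.get_image(n) for n in("scene","side")]
for p,n in zip(ims,("scene","side")):
    save(p,n); np.save(f"pics/{n}.npy",cloud(p))
    for t in("bottom_slab","next_slab","sheet","skid"):
        for r in env.spot_in(t,p)[:3]:
            b=r["bbox"]; print(n,t,round(r["conf"],2),np.round(b),cloud(p)[int(b[1]),int(b[0])].round(3))
cv2.imwrite("pics/both.png",cv2.resize(np.hstack([p["img"][:,:,::-1] for p in ims]),(800,300)))
E
```

```text
pics
0.0 [ 0.15926257 -0.52613239  0.23068358] [[ 9.57141788e-01  2.89619718e-01 -1.29796021e-04]
 [ 2.89619583e-01 -9.57140671e-01  1.49433062e-03]
 [ 3.08554564e-04 -1.46787775e-03 -9.99998875e-01]] 0.0187
scene bottom_slab 0.71 [344. 120.  52.  21.] [0.54  0.292 0.059]
scene bottom_slab 0.58 [ 97. 317. 121.  38.] [ 0.371 -0.554  0.02 ]
scene next_slab 0.89 [262. 347.  75.  32.] [ 0.724 -0.417  0.023]
scene next_slab 0.6 [244. 159.  26.  48.] [0.361 0.028 0.024]
scene next_slab 0.59 [221. 275.  71.  41.] [ 0.545 -0.322  0.025]
scene sheet 0.58 [292. 197.  68.  31.] [ 0.554 -0.024  0.027]
scene skid 0.64 [345. 126.  70.  39.] [0.549 0.284 0.049]
side bottom_slab 0.94 [214. 285.  64.  29.] [0.526 0.317 0.057]
side next_slab 0.79 [269. 161.  49.  13.] [ 0.719 -0.387  0.023]
side next_slab 0.73 [307. 184.  48.  14.] [ 0.536 -0.303  0.018]
side next_slab 0.69 [326. 259.  37.  45.] [0.329 0.058 0.023]
side sheet 0.9 [265. 224.  61.  18.] [ 0.548 -0.012  0.028]
side skid 0.57 [208. 298.  92.  46.] [0.526 0.342 0.038]
```

View pics/scene.png

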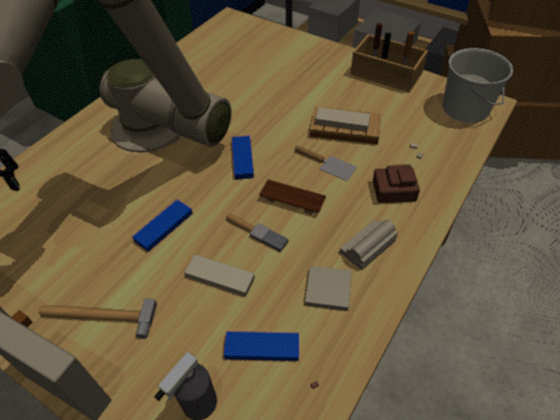

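View pics/side.png

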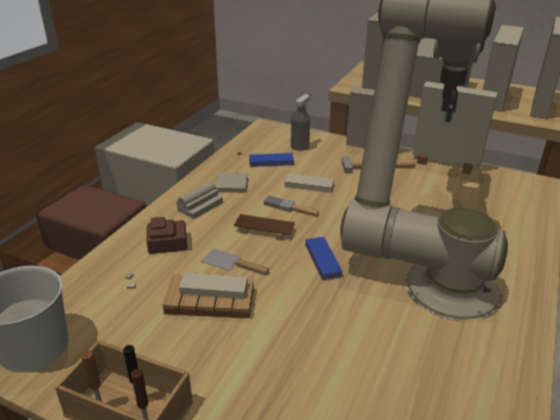

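Candidates for next_slab in the scene view are pale (220,275) and blue (262,346), (242,157) and (163,225). The pale one fits because it is limestone and the size looks right, and the blue ones are look-alikes to leave alone. The sheet is at (292,196) and the bottom slab on the skid at (342,120). I'll confirm with a crop and measure.

```bash
cat >> h.py <<'E'
def rect(w,c,zlo,zhi,img=None,r=0.11,col=None):
    m=(np.hypot(w[...,0]-c[0],w[...,1]-c[1])<r)&(w[...,2]>zlo)&(w[...,2]<zhi)
    if col is not None: m&=col(img.astype(int))
    m=m.astype(np.uint8); n,l,s,_=cv2.connectedComponentsWithStats(m)
    k=1+np.argmax(s[1:,4]); P=w[l==k]
    (x,y),(a,b),t=cv2.minAreaRect((P[:,:2]*1000).astype(np.float32))
    if a<b: a,b,t=b,a,t+90
    t=(t+90)%180-90
    return dict(c=(round(x,1),round(y,1)),size=(round(a,1),round(b,1)),yaw=round(t,2),z=round(float(np.median(P[:,2]))*1000,1),n=len(P),mean=(P[:,:2].mean(0)*1000).round(1))
E
python3 - <<'E'
from h import *
for n in("scene","side"):
    w=np.load(f"pics/{n}.npy"); im=cv2.imread(f"pics/{n}.png")[:,:,::-1]
    print(n,"slab",rect(w,(.545,-.322),.018,.032))
    print(n,"sheet",rect(w,(.554,-.024),.021,.034))
    print(n,"bottom",rect(w,(.54,.292),.053,.068))
    print(n,"skid",rect(w,(.54,.292),.028,.068,r=.14))
a=cv2.imread("pics/scene.png"); cv2.imwrite("pics/crop.png",cv2.resize(a[90:310,170:400],None,fx=2.7,fy=2.7,interpolation=cv2.INTER_CUBIC))
E
```

```text
scene slab {'c': (534.3, -318.7), 'size': (161.7, 58.6), 'yaw': 11.87, 'z': 24.6, 'n': 1407, 'mean': array([ 537.1, -319.8])}
scene sheet {'c': (551.9, -17.1), 'size': (174.1, 67.0), 'yaw': 11.1, 'z': 26.4, 'n': 1151, 'mean': array([554.7, -18.9])}
scene bottom {'c': (529.6, 307.2), 'size': (159.8, 64.7), 'yaw': 19.13, 'z': 60.1, 'n': 711, 'mean': array([530.7, 304.7])}
scene skid {'c': (536.6, 319.7), 'size': (208.8, 119.3), 'yaw': 22.57, 'z': 44.2, 'n': 1681, 'mean': array([545.1, 303.1])}
side slab {'c': (535.3, -316.6), 'size': (160.7, 66.8), 'yaw': 12.32, 'z': 22.9, 'n': 441, 'mean': array([ 533.4, -313.2])}
side sheet {'c': (553.4, -15.7), 'size': (173.0, 71.0), 'yaw': 11.1, 'z': 25.1, 'n': 723, 'mean': array([552.4, -13.9])}
side bottom {'c': (529.2, 310.8), 'size': (159.4, 64.5), 'yaw': 18.99, 'z': 58.7, 'n': 1081, 'mean': array([527.9, 311.9])}
side skid {'c': (536.8, 322.4), 'size': (208.5, 115.8), 'yaw': 22.0, 'z': 39.1, 'n': 2777, 'mean': array([529.8, 331.3])}
```

View pics/crop.png

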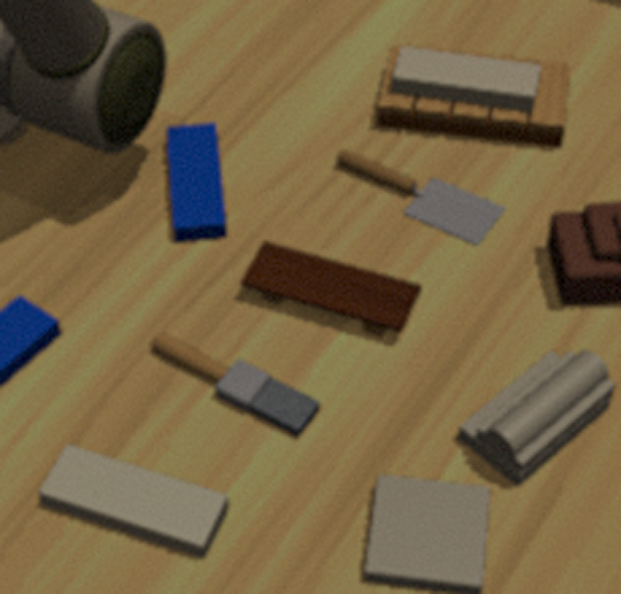

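The crop confirms it: pale slab at crop (135,500), blue pieces at (195,180) and (20,340). First, move to a look-pose above the sheet.

>>> servo_tool(deltas="1 32 -23 0 0 0 0;1 32 -23 0 0 0 0;1 32 -23 0 0 0 0;1 32 -23 0 0 0 0;1 32 -23 0 0 0 0;1 32 -23 0 0 0 0;1 32 -23 0 0 0 0;1 32 -23 0 0 0 0")

```text
time_s: 1.17
position: [0.3518, -0.2745, 0.2315]
tool_rot: [[0.957, 0.289, 0.0], [0.289, -0.957, -0.0], [0.0, 0.0, -1.0]]
ft_force: [0.9, -1.0, -0.6]
grip_width: 0.0853
gripper_force: 0.0
```

>>> servo_tool(deltas="1 32 -23 0 0 0 0;1 32 -23 0 0 0 0;1 32 -23 0 0 0 0;1 32 -23 0 0 0 0;1 32 -23 0 0 0 0;1 32 -23 0 0 0 0;1 32 -23 0 0 0 0;1 10 0 0 0 0 0.1")

```text
time_s: 1.83
position: [0.5302, -0.0497, 0.2313]
tool_rot: [[0.98, 0.197, 0.001], [0.197, -0.98, 0.001], [0.001, -0.001, -1.0]]
ft_force: [-0.1, 0.2, -0.7]
grip_width: 0.0856
gripper_force: 0.0
```

```bash
cat >> h.py <<'E'
def go(x,y,z,yaw):
    o=env.observe(); R=o["tool_rot"]; p=o["position"]*1000
    d=R.T@(np.array([x,y,z])-p)
    a=np.radians(yaw); Rt=np.array([[np.cos(a),np.sin(a),0],[np.sin(a),-np.cos(a),0],[0,0,-1]])
    r=cv2.Rodrigues(R.T@Rt)[0].ravel()
    # translation in present axes, turn, and the translation in the final axes
    print("t",o["time_s"],"pos",p.round(1),"yaw",np.degrees(np.arctan2(R[1,0],R[0,0])).round(2),"| shift",d.round(1),"n",np.linalg.norm(d).round(0),"turn",r.round(4),"| shift if turned first",(Rt.T@(np.array([x,y,z])-p)).round(1),"F",o["ft_force"].round(1),"w",round(o["grip_width"]*1000,1),"gf",round(float(o["gripper_force"]),1))
E
python3 - <<'E'
from h import *
go(552.5,-16,200,11.1)
p=env.get_image("wrist"); save(p,"w1"); w=cloud(p); np.save("pics/w1.npy",w)
print(p["world_to_cam"].round(3))
print(rect(w,(.552,-.016),.0215,.031,r=.15))
print(rect(w,(.552,-.016),.023,.029,r=.15))
E
```

```text
t 1.8333 pos [530.2 -49.7 231.3] yaw 11.39 | shift [ 28.5 -28.6  31.4] n 51.0 turn [-0.0011 -0.001   0.005 ] | shift if turned first [ 28.4 -28.8  31.3] F [-0.1  0.2 -0.7] w 85.6 gf 0.0
[[ 0.198 -0.98  -0.001 -0.154]
 [-0.94  -0.191  0.285  0.452]
 [-0.279 -0.055 -0.959  0.524]
 [ 0.     0.     0.     1.   ]]
{'c': (553.5, -16.4), 'size': (171.5, 62.6), 'yaw': 11.04, 'z': 26.0, 'n': 10206, 'mean': array([559.7, -15.6])}
{'c': (553.6, -16.6), 'size': (171.5, 62.2), 'yaw': 11.0, 'z': 26.0, 'n': 10205, 'mean': array([559.7, -15.6])}
```

View pics/w1.png

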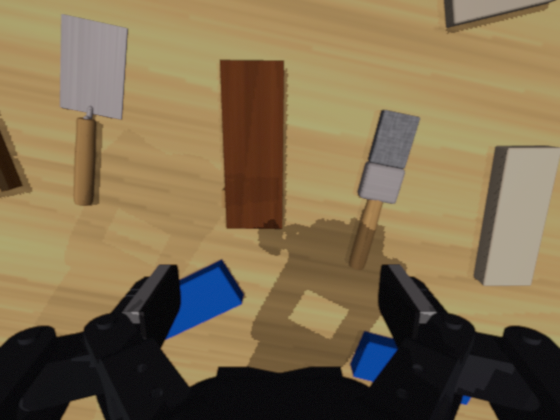

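The wrist view shows the sheet at (252,145), lying clear, with the pale slab at (525,215) and a blue slab at (200,300). The sheet measures (553.5,-16.5) at yaw 11.0. Next I'll measure the bottom slab from above.

>>> servo_tool(deltas="1 5 -40 0 0 0 0;1 5 -40 0 0 0 0;1 5 -40 0 0 0 0;1 5 -40 0 0 0 0;1 5 -40 0 0 0 0;1 5 -40 0 0 0 0;1 5 -40 0 0 0 0;1 0 -30 0 0 0 -0.12")

```text
time_s: 2.55
position: [0.5026, 0.2588, 0.2313]
tool_rot: [[0.951, 0.31, 0.0], [0.31, -0.951, 0.0], [0.0, -0.0, -1.0]]
ft_force: [-0.0, -1.2, -0.2]
grip_width: 0.0853
gripper_force: 0.0
```

>>> servo_tool(deltas="1 0 0 0 0 0 0;1 0 0 0 0 0 0")

```text
time_s: 2.72
position: [0.5026, 0.2572, 0.2312]
tool_rot: [[0.95, 0.311, -0.0], [0.311, -0.95, -0.0], [-0.0, 0.0, -1.0]]
ft_force: [-0.4, -0.3, 0.6]
grip_width: 0.0856
gripper_force: 0.0
```

```bash
python3 - <<'E'
from h import *
p=env.get_image("wrist"); save(p,"w2"); w=cloud(p); np.save("pics/w2.npy",w)
for lo,hi in((.055,.065),(.057,.063)): print(rect(w,(.529,.307),lo,hi,r=.15))
print(rect(w,(.535,.32),.030,.042,r=.17))
go(553.5,-16.5,60,11.0)
E
```

```text
{'c': (530.1, 308.8), 'size': (160.5, 56.2), 'yaw': 19.42, 'z': 60.0, 'n': 10775, 'mean': array([536.1, 310.5])}
{'c': (530.3, 308.9), 'size': (160.1, 56.2), 'yaw': 19.42, 'z': 60.0, 'n': 10753, 'mean': array([536.1, 310.6])}
{'c': (616.4, 352.2), 'size': (110.1, 38.4), 'yaw': -68.08, 'z': 36.0, 'n': 5116, 'mean': array([617.7, 353.1])}
t 2.7667 pos [502.9 256.1 231.3] yaw 18.0 | shift [-36.1 274.9 171.4] n 326.0 turn [0.0004 0.0002 0.1221] | shift if turned first [ -2.4 277.3 171.3] F [ 0.1 -0.6 -0.2] w 85.5 gf 0.0
```

View pics/w2.png

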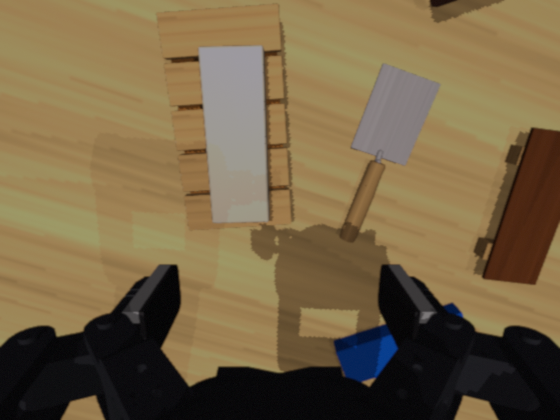

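The bottom slab shows at (237,133), free on the skid, at (530.2,308.8) with yaw 19.4 and top at 60 mm. Now back to the sheet.

>>> servo_tool(deltas="1 0 0 0 0 0 0.122;1 0 39 14 0 0 0;1 0 39 14 0 0 0;1 0 39 14 0 0 0;1 0 39 14 0 0 0;1 0 39 14 0 0 0;1 -2 39 14 0 0 0;1 0 39 14 0 0 0")

```text
time_s: 3.43
position: [0.5525, -0.0155, 0.133]
tool_rot: [[0.982, 0.188, 0.0], [0.188, -0.982, -0.0], [0.0, 0.0, -1.0]]
ft_force: [0.3, 0.3, 0.5]
grip_width: 0.0857
gripper_force: 0.0
```

>>> servo_tool(deltas="1 0 4 30 0 0 0;1 0 0 20 0 0 0;1 0 0 0 0 0 0;1 0 0 0 0 0 0")

```text
time_s: 3.77
position: [0.5534, -0.017, 0.0833]
tool_rot: [[0.982, 0.189, -0.002], [0.189, -0.982, 0.0], [-0.001, -0.001, -1.0]]
ft_force: [-0.9, 0.1, 0.2]
grip_width: 0.085
gripper_force: 0.0
```

```bash
python3 - <<'E'
from h import *
go(553.5,-16.5,4,11.0)
E
```

```text
t 3.7667 pos [553.4 -17.   83.3] yaw 10.87 | shift [ 0.3 -0.4 79.3] n 79.0 turn [-0.0006  0.0014 -0.0023] | shift if turned first [ 0.2 -0.4 79.3] F [-0.9  0.1  0.2] w 85.0 gf 0.0
```

>>> servo_tool(deltas="1 0 0 25 0 0 0;1 0 0 25 0 0 0;1 0 0 15 0 0 0;1 0 0 10 0 0 0;1 0 0 4 0 0 0;1 0 0 0 0 0 0;0.3 0 0 0 0 0 0;0.3 0 0 0 0 0 0", newtons=30)

```text
time_s: 4.43
position: [0.5546, -0.0158, 0.0056]
tool_rot: [[0.982, 0.191, 0.002], [0.191, -0.982, -0.001], [0.002, 0.001, -1.0]]
ft_force: [-0.2, -1.3, 1.9]
grip_width: 0.0636
gripper_force: 1.7
```

>>> servo_tool(deltas="0.3 0 0 0 0 0 0;0.3 0 0 0 0 0 0;0.3 0 0 0 0 0 0;0.3 0 0 0 0 0 0")

```text
time_s: 4.77
position: [0.5546, -0.0158, 0.0058]
tool_rot: [[0.982, 0.191, 0.002], [0.191, -0.982, -0.001], [0.002, 0.001, -1.0]]
ft_force: [-0.3, 0.2, 5.0]
grip_width: 0.0613
gripper_force: 32.1
```

>>> servo_tool(deltas="0.3 0 0 -10 0 0 0;0.3 0 0 -20 0 0 0;0.3 0 0 -25 0 0 0;0.3 0 0 -25 0 0 0;0.3 0 0 -25 0 0 0;0.3 0 0 -25 0 0 0;0.3 0 0 0 0 0 0;0.3 0 0 0 0 0 0")

```text
time_s: 5.43
position: [0.5543, -0.0157, 0.1364]
tool_rot: [[0.982, 0.191, 0.004], [0.191, -0.982, -0.001], [0.003, 0.002, -1.0]]
ft_force: [0.6, 0.2, -1.0]
grip_width: 0.0612
gripper_force: 33.2
```

```bash
python3 - <<'E'
from h import *
p=env.get_image("wrist"); save(p,"w3"); w=cloud(p); o=env.observe(); P=o["position"]; R=o["tool_rot"]
t=(w-P)@R   # tool frame
zc=(np.abs(t[...,0]-.05)<.05)&(np.abs(t[...,1])<.025)&(t[...,2]>-.06)&(t[...,2]<.02)
q=t[zc]; print(len(q), np.percentile(q[:,2],[5,50,95])*1000 if len(q) else 0, (q.min(0)*1000).round(1),(q.max(0)*1000).round(1))
A=np.c_[q[:,:2],np.ones(len(q))]; print("plane",np.linalg.lstsq(A,q[:,2],rcond=None)[0])
m=np.nanmedian(q[:,2]); tt=t.copy(); s=(np.abs(t[...,2]-m)<.004)&(t[...,0]>-.1)
print(rect(np.where(s[...,None],t,np.nan),(.0,0),m-.004,m+.004,r=.13))
for x in (.03,.04,.05,.06,.07,.08):
    k=s&(np.abs(t[...,0]-x)<.003); print(x,(t[k][:,1].min()*1000).round(1),(t[k][:,1].max()*1000).round(1))
print("xmax",t[s][:,0].max())
go(530.2,308.8,150,19.4)
for n in("scene","side"):
    p=env.get_image(n); save(p,n+"3"); print(n,rect(cloud(p),(P[0],P[1]),P[2]-.005+.018,P[2]+.03,r=.13))
E
```

```text
30062 [-22.63201955 -21.62474324 -20.62495524] [  0.  -25.  -24.2] [ 85.3  25.  -19.3]
plane [-0.00095751  0.00031302 -0.0215817 ]
{'c': (21.4, -2.4), 'size': (128.3, 83.7), 'yaw': -0.48, 'z': -21.6, 'n': 48487, 'mean': array([31.6, -0. ])}
0.03 -31.2 31.0
0.04 -31.1 31.1
0.05 -31.0 31.4
0.06 -30.9 31.3
0.07 -31.1 31.0
0.08 -31.0 31.1
xmax 0.08528933188970317
t 5.4833 pos [553.7 -15.6 135. ] yaw 10.99 | shift [  38.8 -322.9  -15.1] n 326.0 turn [ 0.0005 -0.0008 -0.1467] | shift if turned first [  85.6 -313.8  -15. ] F [-0.3 -0.1 -1.3] w 61.1 gf 33.2
scene {'c': (552.3, -19.1), 'size': (172.9, 84.4), 'yaw': 12.51, 'z': 155.4, 'n': 1046, 'mean': array([559.9, -18.2])}
side {'c': (551.9, -9.9), 'size': (172.7, 84.0), 'yaw': 12.52, 'z': 153.2, 'n': 688, 'mean': array([547.2, -10.3])}
```

View pics/w3.png

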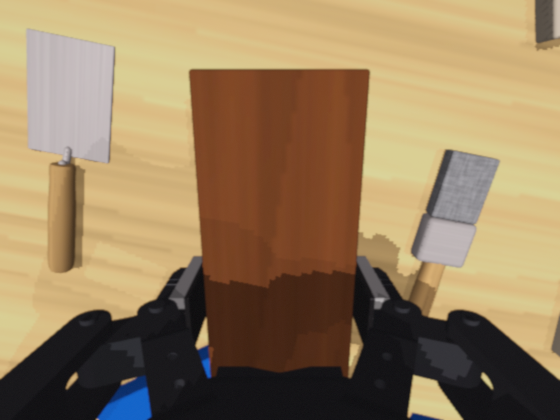

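The sheet is held flat and square: it fills (280,215), centred between the fingers, with its underside 15.6 mm above TCP.

>>> servo_tool(deltas="0.3 0 0 0 0 0 -0.074;0.3 0 0 0 0 0 -0.073;0.3 10 -37 0 0 0 0;0.3 10 -37 0 0 0 0;0.3 10 -37 0 0 0 0;0.3 10 -37 0 0 0 0;0.3 10 -37 0 0 0 0;0.3 10 -37 0 0 0 0")

```text
time_s: 6.25
position: [0.5358, 0.2154, 0.1333]
tool_rot: [[0.943, 0.332, -0.002], [0.332, -0.943, -0.0], [-0.002, -0.0, -1.0]]
ft_force: [0.7, -0.9, -0.5]
grip_width: 0.061
gripper_force: 33.2
```

>>> servo_tool(deltas="0.3 10 -37 0 0 0 0;0.3 10 -35 0 0 0 0;0.3 6 -20 0 0 0 0;0.3 0 0 0 0 0 0;0.3 0 0 0 0 0 0;0.3 0 0 0 0 0 0")

```text
time_s: 6.75
position: [0.5304, 0.3083, 0.1335]
tool_rot: [[0.943, 0.332, -0.002], [0.332, -0.943, -0.001], [-0.002, 0.0, -1.0]]
ft_force: [0.5, -0.4, 0.5]
grip_width: 0.0612
gripper_force: 33.2
```

```bash
python3 - <<'E'
from h import *
go(531,309.1,60,19.4)
E
```

```text
t 6.75 pos [530.4 308.3 133.5] yaw 19.4 | shift [ 0.9 -0.6 73.5] n 74.0 turn [ 0.0003  0.0017 -0.0001] | shift if turned first [ 0.8 -0.5 73.5] F [ 0.5 -0.4  0.5] w 61.2 gf 33.2
```

>>> servo_tool(deltas="0.3 0.5 -0.5 25 0 0 0;0.3 0 0 25 0 0 0;0.3 0 0 16 0 0 0;0.3 0 0 10 0 0 0;0.3 0 0 0 0 0 0;0.3 0 0 0 0 0 0;0.3 0 0 0 0 0 0")

```text
time_s: 7.33
position: [0.5317, 0.3095, 0.0595]
tool_rot: [[0.943, 0.332, 0.002], [0.332, -0.943, 0.001], [0.002, 0.0, -1.0]]
ft_force: [-0.2, -0.5, 0.4]
grip_width: 0.061
gripper_force: 33.2
```

```bash
python3 - <<'E'
from h import *
for i in range(4): go(531,309.1,44.5,19.4); env.get_image("side")
E
```

```text
t 7.3333 pos [531.7 309.5  59.5] yaw 19.38 | shift [-0.8  0.1 15. ] n 15.0 turn [ 0.     -0.002  -0.0004] | shift if turned first [-0.8  0.1 15. ] F [-0.2 -0.5  0.4] w 61.0 gf 33.2
t 7.3833 pos [531.6 309.6  59.7] yaw 19.39 | shift [-0.8  0.3 15.2] n 15.0 turn [ 0.     -0.0023 -0.0002] | shift if turned first [-0.8  0.3 15.2] F [ 0.2 -0.5 -0.4] w 61.2 gf 33.2
t 7.4333 pos [531.5 309.7  59.6] yaw 19.4 | shift [-0.7  0.4 15.1] n 15.0 turn [-0.     -0.0022 -0.    ] | shift if turned first [-0.7  0.4 15.1] F [ 0.1  0.1 -0. ] w 60.9 gf 33.2
t 7.4833 pos [531.4 309.8  59.4] yaw 19.41 | shift [-0.6  0.5 14.9] n 15.0 turn [ 0.     -0.0019  0.0002] | shift if turned first [-0.6  0.5 14.9] F [-0.6  0.8 -1.2] w 61.0 gf 33.2
```

>>> servo_tool(deltas="0.3 -0.5 0.3 6 0 0 0;0.3 0 0 4 0 0 0;0.3 0 0 2 0 0 0;0.3 0 0 1.5 0 0 0;0.3 0 0 1 0 0 0;0.3 0 0 0.5 0 0 0;0.3 0 0 0 0 0 0;0.3 0 0 0 0 0 0")

```text
time_s: 8.2
position: [0.5302, 0.3092, 0.0458]
tool_rot: [[0.943, 0.333, 0.001], [0.333, -0.943, -0.0], [0.001, 0.0, -1.0]]
ft_force: [-8.9, -3.9, 22.3]
grip_width: 0.0612
gripper_force: 35.1
```

>>> servo_tool(deltas="0.3 0 0 -0.8 0 0 0;0.3 0 0 0 0 0 0;0.3 0 0 0 0 0 0")

```text
time_s: 8.45
position: [0.5302, 0.3092, 0.0457]
tool_rot: [[0.943, 0.333, 0.0], [0.333, -0.943, -0.0], [0.0, 0.0, -1.0]]
ft_force: [-7.0, -3.3, 15.7]
grip_width: 0.0606
gripper_force: 34.6
```

>>> servo_tool(deltas="1 0 0 0 0 0 0;1 0 0 0 0 0 0;1 0 0 0 0 0 0;1 0 0 0 0 0 0;1 0 0 0 0 0 0;1 0 0 0 0 0 0")

```text
time_s: 8.95
position: [0.5305, 0.3093, 0.0439]
tool_rot: [[0.943, 0.332, -0.0], [0.332, -0.943, -0.0], [-0.0, -0.0, -1.0]]
ft_force: [-0.5, -0.1, -0.4]
grip_width: 0.0852
gripper_force: 0.0
```

>>> servo_tool(deltas="1 0 0 -10 0 0 0;1 0 0 -30 0 0 0;1 0 0 -40 0 0 0;1 -10 10 -38 0 0 0;1 -10 10 -38 0 0 0;1 -10 20 -30 0 0 0;1 0 0 0 0 0 0;1 0 0 0 0 0 0")

```text
time_s: 9.62
position: [0.5159, 0.261, 0.2325]
tool_rot: [[0.944, 0.331, 0.004], [0.331, -0.944, 0.001], [0.004, 0.0, -1.0]]
ft_force: [-0.2, 0.6, -0.5]
grip_width: 0.0849
gripper_force: 0.0
```

```bash
python3 - <<'E'
from h import *
p=env.get_image("wrist"); save(p,"w4"); w=cloud(p)
print(rect(w,(.53,.309),.0625,.070,r=.15)); print(rect(w,(.53,.309),.063,.070,r=.15))
go(534.5,-318,120,11.9)
E
```

```text
{'c': (529.2, 309.4), 'size': (171.0, 62.3), 'yaw': 19.35, 'z': 66.0, 'n': 12711, 'mean': array([535.8, 311.4])}
{'c': (529.2, 309.4), 'size': (171.0, 62.3), 'yaw': 19.35, 'z': 66.0, 'n': 12710, 'mean': array([535.8, 311.4])}
t 9.6667 pos [515.4 261.4 230.6] yaw 19.37 | shift [-174.3  552.9  110.4] n 590.0 turn [-0.0002 -0.0008  0.1304] | shift if turned first [-100.8  570.9  110.6] F [-0.6  0.4 -0.3] w 85.3 gf 0.0
```

View pics/w4.png

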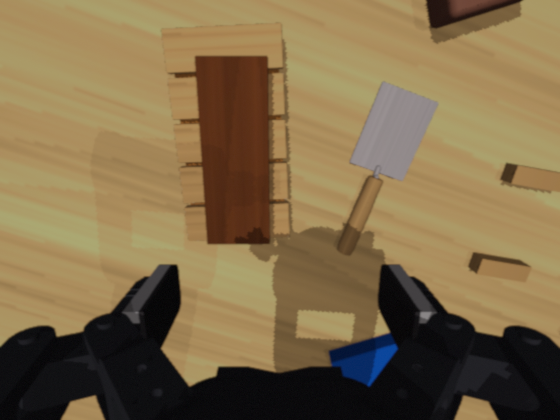

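The sheet lies squarely at (235,150) on the slab: (529.2,309.4), yaw 19.35, about 1 mm off. Now to the next slab.

>>> servo_tool(deltas="1 -5 30 0 0 0 0.065;1 -5 38 0 0 0 0.065;1 -9 39 0 0 0 0;1 -9 39 0 0 0 0;1 -9 39 0 0 0 0;1 -9 39 0 0 0 0;1 -9 39 0 0 0 0;1 -9 39 0 0 0 0")

```text
time_s: 10.33
position: [0.5213, -0.0477, 0.2287]
tool_rot: [[0.978, 0.208, -0.003], [0.208, -0.978, 0.001], [-0.003, -0.002, -1.0]]
ft_force: [1.4, -0.4, 0.5]
grip_width: 0.0855
gripper_force: 0.0
```

>>> servo_tool(deltas="1 -9 39 0 0 0 0;1 -9 39 0 0 0 0;1 -9 39 0 0 0 0;1 -9 39 0 0 0 0;1 -9 39 0 0 0 0;1 -9 39 0 0 0 0;1 -9 39 0 0 0 0;1 0 0 0 0 0 0")

```text
time_s: 11.0
position: [0.516, -0.3324, 0.2271]
tool_rot: [[0.979, 0.202, -0.003], [0.202, -0.979, 0.001], [-0.003, -0.002, -1.0]]
ft_force: [-0.1, -0.0, 0.4]
grip_width: 0.0852
gripper_force: 0.0
```

```bash
python3 - <<'E'
from h import *
p=env.get_image("wrist"); save(p,"w5"); w=cloud(p)
r=rect(w,(.534,-.318),.020,.028,r=.15); print(r); print(rect(w,(.534,-.318),.022,.026,r=.15))
go(*r["c"],60,r["yaw"])
K=p["camera_matrix"];T=p["world_to_cam"]; c=K@(T[:3,:3]@np.array([r["c"][0]/1e3,r["c"][1]/1e3,.024])+T[:3,3]); u,v=(c[:2]/c[2]).astype(int); print(u,v,p["img"][v-5:v+5,u-5:u+5].mean((0,1)))
E
```

```text
{'c': (535.6, -317.6), 'size': (159.1, 56.1), 'yaw': 12.05, 'z': 24.0, 'n': 8460, 'mean': array([ 540.9, -316.5])}
{'c': (535.7, -317.6), 'size': (158.9, 55.9), 'yaw': 12.04, 'z': 24.0, 'n': 8382, 'mean': array([ 540.9, -316.5])}
t 11.05 pos [ 516.3 -329.3  227.3] yaw 11.75 | shift [ 21.6  -7.  167.3] n 169.0 turn [-0.0032  0.0024 -0.0052] | shift if turned first [ 21.3  -7.4 167.3] F [ 0.8  0.8 -0. ] w 85.4 gf 0.0
269 156 [162.   158.9  149.08]
```

The measured piece at (269,156) in the wrist view is pale (162,159,149) and 159×56 mm, so it is the right slab. Descending.

>>> servo_tool(deltas="1 21.3 -7.3 0 -0.003 0.0024 -0.005;1 0 0 30 0 0 0;1 0 0 30 0 0 0;1 0 0 30 0 0 0;1 0 0 30 0 0 0;1 0 0 20 0 0 0;1 0 0 0 0 0 0;1 0 0 0 0 0 0")

```text
time_s: 11.72
position: [0.5366, -0.314, 0.0892]
tool_rot: [[0.977, 0.213, 0.001], [0.213, -0.977, -0.0], [0.001, 0.0, -1.0]]
ft_force: [0.8, -1.0, 1.3]
grip_width: 0.0855
gripper_force: 0.0
```

```bash
python3 - <<'E'
from h import *
for i in range(4): go(535.6,-317.6,2.5,12.05); p=env.get_image("wrist")
o=env.observe(); t=(cloud(p)-o["position"])@o["tool_rot"]
m=(np.abs(t[...,0])<.03)&(np.abs(t[...,1])>.035)&(np.abs(t[...,1])<.065)&(t[...,2]<.01)
print(np.percentile(t[m][:,2],[50,95,99,100])*1000)
E
```

```text
t 11.7167 pos [ 536.6 -314.    89.2] yaw 12.32 | shift [-1.8  3.2 86.7] n 87.0 turn [ 0.0004 -0.0006  0.0047] | shift if turned first [-1.8  3.3 86.7] F [ 0.8 -1.   1.3] w 85.5 gf 0.0
t 11.7667 pos [ 537.2 -314.7   90.7] yaw 12.31 | shift [-2.4  2.2 88.2] n 88.0 turn [ 0.003  -0.0025  0.0045] | shift if turned first [-2.1  2.5 88.2] F [0.2 0.4 0.3] w 85.3 gf 0.0
t 11.8167 pos [ 537.4 -315.2   91.5] yaw 12.29 | shift [-2.6  1.6 89. ] n 89.0 turn [ 0.0045 -0.0036  0.0042] | shift if turned first [-2.2  2.  89. ] F [0.2 0.1 0.3] w 85.3 gf 0.0
t 11.8667 pos [ 537.4 -315.4   91.8] yaw 12.28 | shift [-2.6  1.3 89.3] n 89.0 turn [ 0.0052 -0.0041  0.004 ] | shift if turned first [-2.2  1.7 89.3] F [ 0.8 -0.2  0.3] w 85.7 gf 0.0
[-65.66694852 -24.60499267 -17.06489138 -12.5998236 ]
```

>>> servo_tool(deltas="1 -2.4 1.5 20 0.004 -0.003 0.004;1 0 0 20 0 0 0;1 0 0 20 0 0 0;1 0 0 15 0 0 0;1 0 0 10 0 0 0;1 0 0 0 0 0 0;1 0 0 0 0 0 0;1 0 0 0 0 0 0")

```text
time_s: 12.58
position: [0.5352, -0.3178, 0.0065]
tool_rot: [[0.978, 0.208, 0.001], [0.208, -0.978, -0.001], [0.001, 0.001, -1.0]]
ft_force: [0.8, 0.1, 0.6]
grip_width: 0.0853
gripper_force: 0.0
```

```bash
python3 - <<'E'
from h import *
for i in range(5): env.get_image("wrist")
go(535.6,-317.6,2.5,12.05)
E
```

```text
t 12.8333 pos [ 534.8 -317.5    5.8] yaw 12.02 | shift [0.7 0.3 3.3] n 3.0 turn [-0.0001 -0.0001 -0.0005] | shift if turned first [0.7 0.3 3.3] F [-0.6  0.2  0.6] w 85.4 gf 0.0
```

>>> servo_tool(deltas="1 0.5 0 3 0 0 0;1 0 0 0 0 0 0;0.3 0 0 0 0 0 0;0.3 0 0 0 0 0 0;0.3 0 0 0 0 0 0;0.3 0 0 0 0 0 0;0.3 0 0 0 0 0 0;0.3 0 0 0 0 0 0", newtons=70)

```text
time_s: 13.5
position: [0.5354, -0.3175, 0.0027]
tool_rot: [[0.978, 0.208, 0.0], [0.208, -0.978, -0.0], [0.0, 0.0, -1.0]]
ft_force: [0.0, -0.0, 4.9]
grip_width: 0.0542
gripper_force: 77.0
```

>>> servo_tool(deltas="0.3 0 0 -4 0 0 0;0.3 0 0 -15 0 0 0;0.3 0 0 -25 0 0 0;0.3 0 0 -30 0 0 0;0.3 0 0 -30 0 0 0;0.3 0 0 -30 0 0 0;0.3 0 0 -30 0 0 0;0.3 0 0 -10 0 0 0")

```text
time_s: 14.17
position: [0.5359, -0.3179, 0.18]
tool_rot: [[0.978, 0.208, 0.003], [0.208, -0.978, -0.003], [0.003, 0.003, -1.0]]
ft_force: [1.4, 0.7, -4.1]
grip_width: 0.0545
gripper_force: 76.1
```

>>> servo_tool(deltas="0.3 0 0 0 0 0 0;0.3 0 0 0 0 0 0;0.3 0 0 0 0 0 0;0.3 0 0 0 0 0 0")

```text
time_s: 14.5
position: [0.5346, -0.3169, 0.1737]
tool_rot: [[0.978, 0.208, -0.004], [0.208, -0.978, 0.004], [-0.003, -0.005, -1.0]]
ft_force: [0.5, 0.1, -3.5]
grip_width: 0.0547
gripper_force: 76.1
```

```bash
cat >held.py <<'E'
from h import *
p=env.get_image("wrist"); save(p,"w6"); w=cloud(p); o=env.observe(); P=o["position"]; R=o["tool_rot"]
t=(w-P)@R
zc=(np.abs(t[...,0]-.045)<.025)&(np.abs(t[...,1])<.02)&(t[...,2]>-.06)&(t[...,2]<.02)
q=t[zc]; A=np.c_[q[:,:2],np.ones(len(q))]; c=np.linalg.lstsq(A,q[:,2],rcond=None)[0]; print("plane",c.round(4))
s=(np.abs(t[...,2]-t[...,:2]@c[:2]-c[2])<.004)&(t[...,0]>.02)&(np.abs(t[...,1])<.05)
for x in (.03,.04,.05,.06,.07):
    k=s&(np.abs(t[...,0]-x)<.003); print(x,(t[k][:,1].min()*1000).round(1),(t[k][:,1].max()*1000).round(1))
for y in (-.02,0,.02):
    k=s&(np.abs(t[...,1]-y)<.003); print("xmax",y,(t[k][:,0].max()*1000).round(1))
k=(np.abs(t[...,0])<.015)&(np.abs(t[...,1])>.0285)&(np.abs(t[...,1])<.06)&(t[...,2]<.03); print("tips",np.percentile(t[k][:,2],[99,99.9,100])*1000)
E
python3 - <<'E'
import held
from h import *
go(529.7,309.1,180,19.4)
E
```

```text
plane [-0.0002 -0.0001 -0.0209]
0.03 -28.3 27.7
0.04 -28.4 27.8
0.05 -28.3 28.1
0.06 -28.4 27.7
0.07 -28.2 27.7
xmax -0.02 79.7
xmax 0 79.7
xmax 0.02 79.7
tips [-15.19393442  -8.73404354  -5.80045706]
t 14.55 pos [ 534.8 -317.   174.1] yaw 12.02 | shift [ 125.4 -613.4   -3.9] n 626.0 turn [-0.0041  0.0025 -0.1289] | shift if turned first [ 203.2 -592.2   -5.9] F [ 0.1 -0.1 -4.1] w 54.3 gf 76.1
```

View pics/w6.png

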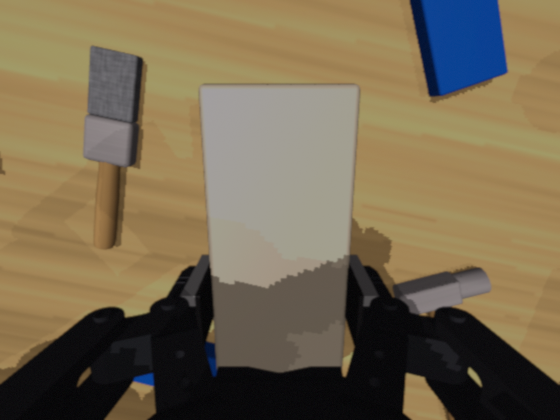

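The slab is held flat and centred at (280,225), with its underside 3 mm below TCP and the fingertips 9 mm above that underside. Carrying it over.

>>> servo_tool(deltas="0.3 0 -10 0 0 0 -0.043;0.3 3 -20 0 0 0 -0.043;0.3 10 -28 0 0 0 -0.043;0.3 11 -33 0 0 0 0;0.3 12 -35 0 0 0 0;0.3 12 -35 0 0 0 0;0.3 12 -35 0 0 0 0;0.3 12 -35 0 0 0 0")

```text
time_s: 15.22
position: [0.53, -0.0732, 0.1755]
tool_rot: [[0.943, 0.332, -0.002], [0.332, -0.943, 0.001], [-0.002, -0.002, -1.0]]
ft_force: [1.6, 0.6, -4.9]
grip_width: 0.0541
gripper_force: 75.9
```

>>> servo_tool(deltas="0.3 12 -35 0 0 0 0;0.3 12 -35 0 0 0 0;0.3 12 -35 0 0 0 0;0.3 12 -35 0 0 0 0;0.3 12 -35 0 0 0 0;0.3 12 -35 0 0 0 0;0.3 12 -35 0 0 0 0;0.3 12 -35 0 0 0 0")

```text
time_s: 15.88
position: [0.5275, 0.2228, 0.1757]
tool_rot: [[0.943, 0.332, -0.002], [0.332, -0.943, 0.001], [-0.002, -0.001, -1.0]]
ft_force: [0.6, 0.0, -5.0]
grip_width: 0.0543
gripper_force: 75.9
```

>>> servo_tool(deltas="0.3 8 -25 0 0 0 0;0.3 2 -10 0 0 0 0;0.3 0 0 0 0 0 0;0.3 0 0 0 0 0 0;0.3 0 0 0 0 0 0;0.3 0 0 0 0 0 0")

```text
time_s: 16.38
position: [0.5261, 0.256, 0.1765]
tool_rot: [[0.944, 0.331, -0.001], [0.331, -0.944, 0.0], [-0.001, -0.001, -1.0]]
ft_force: [-1.0, 0.5, -4.3]
grip_width: 0.0539
gripper_force: 76.0
```

```bash
python3 - <<'E'
from h import *
for i in range(3): go(530.2,309.0,100,19.4); env.get_image("side")
E
```

```text
t 16.3833 pos [526.1 256.  176.5] yaw 19.32 | shift [ 21.4 -48.6  76.5] n 93.0 turn [-0.0008  0.0009 -0.0014] | shift if turned first [ 21.4 -48.6  76.5] F [-1.   0.5 -4.3] w 53.9 gf 76.0
t 16.4333 pos [526.2 256.1 176.6] yaw 19.32 | shift [ 21.4 -48.5  76.6] n 93.0 turn [-0.0009  0.0007 -0.0015] | shift if turned first [ 21.4 -48.5  76.6] F [ 0.2  0.6 -3.8] w 54.5 gf 76.0
t 16.4833 pos [526.2 256.3 176.7] yaw 19.32 | shift [ 21.3 -48.4  76.7] n 93.0 turn [-0.001   0.0005 -0.0014] | shift if turned first [ 21.3 -48.4  76.7] F [-0.4 -0.6 -4.9] w 54.5 gf 76.0
```

>>> servo_tool(deltas="0.3 11 -25 10 0 0 -0.0015;0.3 10.5 -23 20 0 0 0;0.3 0 0 25 0 0 0;0.3 0 0 20 0 0 0;0.3 0 0 0 0 0 0;0.3 0 0 0 0 0 0;0.3 0 0 0 0 0 0;0.3 0 0 0 0 0 0")

```text
time_s: 17.2
position: [0.531, 0.3097, 0.1035]
tool_rot: [[0.943, 0.333, 0.002], [0.333, -0.943, 0.002], [0.003, -0.001, -1.0]]
ft_force: [-0.8, -0.0, -4.2]
grip_width: 0.0545
gripper_force: 76.0
```

```bash
python3 - <<'E'
from h import *
for i in range(5): go(530.4,308.7,70,19.4); env.get_image("side")
E
```

```text
t 17.2 pos [531.  309.7 103.5] yaw 19.47 | shift [-1.   0.8 33.5] n 34.0 turn [-0.001  -0.0027  0.0011] | shift if turned first [-0.9  0.8 33.5] F [-0.8 -0.  -4.2] w 54.5 gf 76.0
t 17.25 pos [530.9 309.8 103.3] yaw 19.47 | shift [-0.9  0.9 33.3] n 33.0 turn [-0.0011 -0.0025  0.0012] | shift if turned first [-0.8  0.8 33.3] F [-0.5  0.3 -4.5] w 54.3 gf 76.0
t 17.3 pos [530.7 309.8 103.1] yaw 19.47 | shift [-0.7  0.9 33.1] n 33.0 turn [-0.0011 -0.002   0.0013] | shift if turned first [-0.7  0.9 33.1] F [-0.7  0.2 -4.7] w 54.7 gf 76.0
t 17.35 pos [530.5 309.8 102.8] yaw 19.48 | shift [-0.5  1.  32.8] n 33.0 turn [-0.0011 -0.0015  0.0015] | shift if turned first [-0.5  1.  32.8] F [-0.4 -0.  -4.6] w 54.7 gf 76.0
t 17.4 pos [530.4 309.8 102.5] yaw 19.48 | shift [-0.4  1.  32.5] n 33.0 turn [-0.0011 -0.001   0.0015] | shift if turned first [-0.4  1.  32.5] F [-0.   0.4 -3.8] w 54.4 gf 76.0
```

>>> servo_tool(deltas="0.3 -0.2 0.9 10 0 0 0.001;0.3 0 0 10 0 0 0;0.3 0 0 5 0 0 0;0.3 0 0 2 0 0 0;0.3 0 0 0 0 0 0;0.3 0 0 0 0 0 0;0.3 0 0 0 0 0 0;0.3 0 0 0 0 0 0")

```text
time_s: 18.12
position: [0.5304, 0.309, 0.075]
tool_rot: [[0.943, 0.333, -0.0], [0.333, -0.943, 0.001], [0.0, -0.001, -1.0]]
ft_force: [0.2, 0.1, -4.6]
grip_width: 0.0548
gripper_force: 76.1
```

```bash
python3 - <<'E'
from h import *
for i in range(6): env.get_image("side")
go(530.4,308.7,69,19.4)
E
```

```text
t 18.4167 pos [530.2 308.9  74.8] yaw 19.44 | shift [0.1 0.3 5.8] n 6.0 turn [-0.0011  0.0003  0.0007] | shift if turned first [0.1 0.3 5.8] F [ 0.1 -0.  -4.8] w 54.3 gf 76.1
```

>>> servo_tool(deltas="0.3 0 0.2 1.5 -0.001 0 0;0.3 0 0 1.2 0 0 0;0.3 0 0 1 0 0 0;0.3 0 0 0.8 0 0 0;0.3 0 0 0.5 0 0 0;0.3 0 0 0 0 0 0;0.3 0 0 0 0 0 0;0.3 0 0 0 0 0 0")

```text
time_s: 19.08
position: [0.5303, 0.3087, 0.0697]
tool_rot: [[0.943, 0.333, -0.0], [0.333, -0.943, -0.0], [-0.0, -0.0, -1.0]]
ft_force: [-0.5, -0.5, -4.1]
grip_width: 0.0541
gripper_force: 76.1
```

>>> servo_tool(deltas="0.3 0 0 0.4 0 0 0;0.3 0 0 0 0 0 0;0.3 0 0 0.3 0 0 0;0.3 0 0 0 0 0 0;0.3 0 0 0 0 0 0")

```text
time_s: 19.5
position: [0.5302, 0.3087, 0.0689]
tool_rot: [[0.943, 0.333, -0.001], [0.333, -0.943, -0.0], [-0.001, -0.0, -1.0]]
ft_force: [1.1, -0.9, -4.7]
grip_width: 0.0546
gripper_force: 76.1
```

>>> servo_tool(deltas="0.3 0 0 0.4 0 0 0;0.3 0 0 0 0 0 0;0.3 0 0 0.3 0 0 0;0.3 0 0 0 0 0 0;0.3 0 0 0 0 0 0")

```text
time_s: 19.92
position: [0.5303, 0.3088, 0.0687]
tool_rot: [[0.943, 0.333, -0.0], [0.333, -0.943, 0.0], [0.0, -0.0, -1.0]]
ft_force: [-3.0, -0.9, 2.2]
grip_width: 0.0543
gripper_force: 76.8
```

Seated. Release and retreat.

>>> servo_tool(deltas="0.7 0 0 0 0 0 0;0.8 0 0 0 0 0 0;1 0 0 0 0 0 0;1 0 0 0 0 0 0;1 0 0 0 0 0 0;1 0 0 0 0 0 0")

```text
time_s: 20.42
position: [0.5303, 0.3087, 0.0683]
tool_rot: [[0.943, 0.333, -0.0], [0.333, -0.943, -0.0], [-0.0, -0.0, -1.0]]
ft_force: [-0.3, -0.3, -0.5]
grip_width: 0.0851
gripper_force: 0.0
```

>>> servo_tool(deltas="1 0 0 -10 0 0 0;1 0 0 -30 0 0 0;1 0 0 -40 0 0 0;1 -10 10 -38 0 0 0;1 -10 10 -38 0 0 0;1 -10 20 -20 0 0 0;1 0 0 0 0 0 0;1 0 0 0 0 0 0")

```text
time_s: 21.08
position: [0.5155, 0.2606, 0.246]
tool_rot: [[0.943, 0.332, 0.002], [0.332, -0.943, 0.001], [0.003, 0.0, -1.0]]
ft_force: [0.2, 0.5, -0.5]
grip_width: 0.0855
gripper_force: 0.0
```

```bash
python3 - <<'E'
from h import *
p=env.get_image("wrist"); save(p,"w7"); w=cloud(p)
print(rect(w,(.53,.309),.086,.094,r=.15)); print(rect(w,(.53,.309),.0625,.070,r=.15))
s=env.get_image("side"); cv2.imwrite("pics/fin.png",np.hstack([p["img"][:,:,::-1][:260,100:340].repeat(2,0).repeat(2,1)[:, :400],cv2.resize(s["img"][:,:,::-1][240:340,140:290],(400,267)) if 0 else cv2.copyMakeBorder(cv2.resize(s["img"][:,:,::-1][240:340,140:290],(400,267)),0,253,0,0,0)]))
print(env.observe()["time_s"])
E
```

```text
{'c': (531.0, 309.5), 'size': (159.0, 56.3), 'yaw': 19.42, 'z': 90.0, 'n': 11406, 'mean': array([536.7, 311.1])}
{'c': (546.9, 287.7), 'size': (180.0, 57.6), 'yaw': 38.37, 'z': 66.0, 'n': 669, 'mean': array([559. , 294.8])}
21.1833
```

View pics/fin.png

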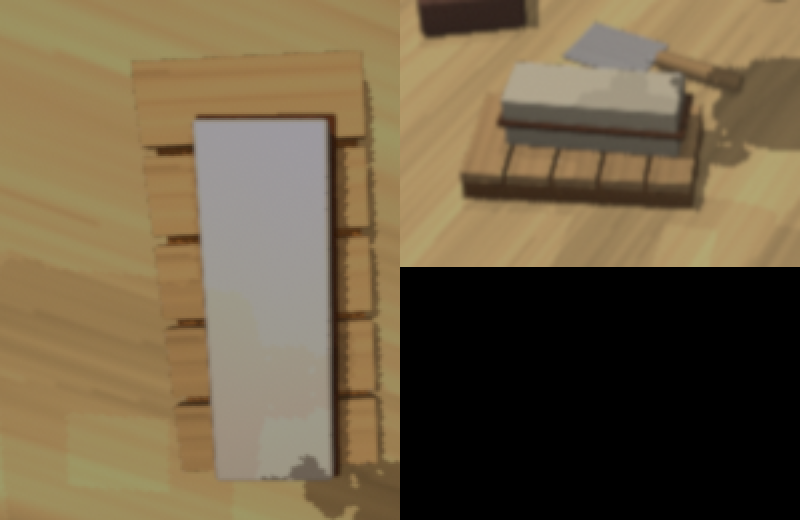

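The stack is square: top slab at (265,300), with the brown sheet's rim parting the two stones in the side crop at (590,125). The top slab is at (531.0,309.5), yaw 19.42, within about 1 mm of the bottom slab's measured pose.

```bash
python3 -c "
from rig import env
print(env.close_job())"
```

```text
the job is handed in; nothing more can be done
None
```

The job is done and handed in at about 21 s: the hardboard sheet lies flat on the bottom slab, and the second limestone slab sits squarely on it, within about 1 mm of the bottom slab's measured position.

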